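# Find the loose lock bolt and hold its cap open

### The arm

A 6-joint arm with a two-finger parallel gripper is mounted at the origin on the work surface. World frame = base frame: x ahead of the robot, y to its left, z up, the work surface at z = 0. Lengths are in m, angles in rad, forces in N, time in s.
With the tool pointing down it reaches from about 0.325 to 0.925 m from the base axis. Payload 3.1 kg.
Tool frame: the origin (TCP) lies between the finger pads; the fingertips stand 14 mm ahead of it and the grasp point (between the pads) lies 5 mm behind it; z points along the fingers, y is the direction in which the jaws open and shut (so a half turn about z gives the same grasp; the last joint's range is limited). The gripper opens to 85 mm and grips with 20 to 120 N. Pads are 22 mm wide; open, the fingers measure 114 mm over their backs; the gripper's body (76 mm by 85 mm) begins 54 mm behind the grasp point. The pads swing forward as they close: fully open they stand 13 mm farther back than shut.
Start: joints at [1.045, 0.217, 1.613, -0, 1.311, -0.112], TCP at [0.251, 0.572, 0.245] pointing down, gripper open.
Joint ranges: [-2.75, 2.75], [-0.78, 2.1], [0.31, 2.55], [-1.13, 4.27], [0.13, 2.63], [-2.58, 2.58]. Speed limits (rad/s): [2.79, 2.79, 3.14, 3.14, 3.14, 3.14].

### API

Orientations are given as a unit quaternion [x, y, z, w].
In Python, from plant import read_state, get_image, calibration, sign_off gives the robot as it stands.
- The arm moves only by the tool play_rows, never from a script. Its argument "deltas" is a list of rows, each a list of 2 entries, a list of its own where there are three numbers: the shift along the tool's x, y, z normalised to -1 to 1, where 1 is 500 mm, then the turn, a rotation vector about the tool's x, y, z normalised to -1 to 1, where 1 is 30 degrees. In form: [[[tx, ty, tz], [wx, wy, wz]], ...]. A call has 1 to 10 rows; each row shifts and turns the commanded pose from where the row before left it, along the tool's axes as they then stand; what a row does not reach is not made up. A row lasts 1/12 s, in which the tool goes at most 41.7 mm and 7.16 degrees, less where a joint would pass 70% of its speed; a pose out of reach is approached as far as the arm can. A call with a number of a shift or a turn outside -1 to 1 is refused whole. A call with a gripper value outside its range is refused whole. "claw" is the gripper command: -1 is fully open, 1 is shut, values between are in proportion, set as the call begins (left out, the last holds). The fingers move at their own pace and stop on an object; "squeeze" is the grip in N (left out, the last holds). Time passes only in rows, so rows that do not move let the fingers close. It gives the time, the measured TCP pose, the force and the opening at its end, in the units of the state.
- read_state(): the state, without advancing time (a new reading comes with each control period).
- get_image(name): name is "side" or "top"; returns the picture (400x640x3 uint8, blue, green, red); there is no depth.
- calibration(name): a dict with "fx", "fy", "cx", "cy" (pixels), "extrinsics" (4x4, takes a point from world to camera coordinates). Camera axes: x right, y up, looking along -z (the intrinsics and any distortion apply to the point x, -y, -z); pixel columns grow to the right and rows downward; lengths in m; the calibration is good to about 2 mm. A picture is of the moment at which its call begins. calibration takes no time and is no camera call.
- sign_off(): hands the job in, once; it reports no verdict.
The state is a dict: "time": time; "q": joint angles; "joint_vel": joint speeds; "joint_torque": joint torques, N m; "tcp_pos": TCP position; "tcp_rot": TCP orientation; "contact_force": force on the tool from outside, world axes, zero at the start; "wrist_torque": the same for the moment, N m; "gripper_width": opening from 0.0 (shut) to 1.0 (fully open).
Only numpy, scipy, OpenCV 4.12 (cv2) and the standard library are available. Lean on these libraries where they do the work, as an engineer would, in place of code of your own. Each camera call takes 0.05 s, during which the arm holds its last target. There are 200 camera calls.

### The job

One of the three upright bolts of the lock on the bench has come loose: tap the three bolt heads firmly one after another, from the robot's left to its right, and see which one sinks and stays down. Then lift the hinged cap of that bolt by its T-handle to 45 degrees or more and finish still holding it open and steady, so that a colleague can reach the spring underneath. Leave the other two caps shut and the parts lying about where they are.

Things in the scene. Friction and masses are not known exactly. Their poses are not given: they have to be found in the camera images.
- case: The lock case: a dark steel box fixed to the bench, 186 mm (its x) by 340 mm (its y) by 55 mm high; origin at the centre of its footprint on the bench, x points away from the robot at yaw 0, y to the robot's left, z up. A steel forend strip (6 x 400 x 50 mm) runs along its far side. Three stations stand side by side along y, 100 mm apart: a bolt head at case x = +55 mm and, 55 mm nearer the robot, the handle of that bolt's cap.
- bolt_left_top (a point): Centre of the top face of the left (as seen from the robot, case y = 100 mm) bolt head: an upright steel cylinder 22 mm across that stands 20 mm out of the case's top (top face 75 mm above the bench).
- bolt_left (a joint): How far this bolt has sunk, in m: 0 at the start. A sound bolt sits on a solid seat and gives about 1 mm or less when tapped. The loose one sinks under about 3 N (tap with 5 to 6 N), up to 0.012 to its stop, and stays where it was pushed. From outside all three look alike at first.
- cap_left_handle (a point): Centre of the crossbar of the left (as seen from the robot, case y = 100 mm) cap's T-handle: a dark steel bar 14 mm thick and 24 mm long along case y, on an 8 mm stem; when shut, the bar's centre is 87 mm above the bench and 27 mm above the cap's plate. A pinch on the bar's two end faces lets it turn between the fingers.
- cap_left (a joint): Opening angle of this cap in rad: 0 shut, stop at 1.05. The cap, a 72 x 70 x 5 mm aluminium plate on the case's top, hinges along case y, 60 mm from the shut bar's centre towards the robot (case -x) and 32 mm below it: the handle rises and swings back towards the robot. It weighs about 0.2 kg and falls shut by itself from any angle when let go.
- bolt_middle_top (a point): Centre of the top face of the middle (as seen from the robot, case y = 0 mm) bolt head: an upright steel cylinder 22 mm across that stands 20 mm out of the case's top (top face 75 mm above the bench).
- bolt_middle (a joint): How far this bolt has sunk, in m: 0 at the start. A sound bolt sits on a solid seat and gives about 1 mm or less when tapped. The loose one sinks under about 3 N (tap with 5 to 6 N), up to 0.012 to its stop, and stays where it was pushed. From outside all three look alike at first.
- cap_middle_handle (a point): Centre of the crossbar of the middle (as seen from the robot, case y = 0 mm) cap's T-handle: a dark steel bar 14 mm thick and 24 mm long along case y, on an 8 mm stem; when shut, the bar's centre is 87 mm above the bench and 27 mm above the cap's plate. A pinch on the bar's two end faces lets it turn between the fingers.
- cap_middle (a joint): Opening angle of this cap in rad: 0 shut, stop at 1.05. The cap, a 72 x 70 x 5 mm aluminium plate on the case's top, hinges along case y, 60 mm from the shut bar's centre towards the robot (case -x) and 32 mm below it: the handle rises and swings back towards the robot. It weighs about 0.2 kg and falls shut by itself from any angle when let go.
- bolt_right_top (a point): Centre of the top face of the right (as seen from the robot, case y = -100 mm) bolt head: an upright steel cylinder 22 mm across that stands 20 mm out of the case's top (top face 75 mm above the bench).
- bolt_right (a joint): How far this bolt has sunk, in m: 0 at the start. A sound bolt sits on a solid seat and gives about 1 mm or less when tapped. The loose one sinks under about 3 N (tap with 5 to 6 N), up to 0.012 to its stop, and stays where it was pushed. From outside all three look alike at first.
- cap_right_handle (a point): Centre of the crossbar of the right (as seen from the robot, case y = -100 mm) cap's T-handle: a dark steel bar 14 mm thick and 24 mm long along case y, on an 8 mm stem; when shut, the bar's centre is 87 mm above the bench and 27 mm above the cap's plate. A pinch on the bar's two end faces lets it turn between the fingers.
- cap_right (a joint): Opening angle of this cap in rad: 0 shut, stop at 1.05. The cap, a 72 x 70 x 5 mm aluminium plate on the case's top, hinges along case y, 60 mm from the shut bar's centre towards the robot (case -x) and 32 mm below it: the handle rises and swings back towards the robot. It weighs about 0.2 kg and falls shut by itself from any angle when let go.
- washer: Bystander: loose steel washer, 20 mm across, 4 mm thick, lying on the case between the left and middle bolts.
- spacer: Bystander: loose brass spacer, 16 mm across, 10 mm high, standing on the case between the middle and right bolts.
- faceplate: Bystander: loose steel face plate, 200 x 34 x 4 mm, flat on the bench left of the case.
- screwdriver: Bystander: loose screwdriver with a green handle lying on the bench right of the case.
- profile_cylinder: Bystander: loose brass lock cylinder, 64 mm long, 33 mm high, on the bench beyond the case.
- latch: Bystander: loose steel latch piece with its rod, about 84 mm long, 22 mm high, on the bench beyond the case.

How it is judged:
On the way, in this order (a step that is already met when the one before it is completed fails the run):
1. the left bolt head is tapped (contact force between any of the fingers, the arm and bolt_left above 1 N), for 0.02 s.
2. the middle bolt head is tapped (contact force between any of the fingers, the arm and bolt_middle above 1 N), for 0.02 s.
3. the right bolt head is tapped (contact force between any of the fingers, the arm and bolt_right above 1 N), for 0.02 s.
4. the cap of the bolt that sank is lifted open (((value of joint bolt_left above 0.005 m and value of joint cap_left above 0.7 rad) or (value of joint bolt_middle above 0.005 m and value of joint cap_middle above 0.7 rad) or (value of joint bolt_right above 0.005 m and value of joint cap_right above 0.7 rad))), for 0.2 s.
At the end, for the whole second after the job is handed in: The loose bolt is sunk by more than 5 mm, its cap is open by more than 0.7 rad (40 degrees), still (under 0.15 rad/s) and held by the robot (contact above 0.1 N; it falls shut otherwise), the other two caps are shut (under 0.1 rad) and their bolts up (((value of joint bolt_left above 0.005 m and value of joint cap_left above 0.7 rad and velocity of joint cap_left between -0.15 and 0.15 rad/s and contact force between any of the fingers, the arm and cap_left above 0.1 N and value of joint each of cap_middle, cap_right below 0.1 rad and value of joint each of bolt_middle, bolt_right below 0.004 m) or (value of joint bolt_middle above 0.005 m and value of joint cap_middle above 0.7 rad and velocity of joint cap_middle between -0.15 and 0.15 rad/s and contact force between any of the fingers, the arm and cap_middle above 0.1 N and value of joint each of cap_left, cap_right below 0.1 rad and value of joint each of bolt_left, bolt_right below 0.004 m) or (value of joint bolt_right above 0.005 m and value of joint cap_right above 0.7 rad and velocity of joint cap_right between -0.15 and 0.15 rad/s and contact force between any of the fingers, the arm and cap_right above 0.1 N and value of joint each of cap_left, cap_middle below 0.1 rad and value of joint each of bolt_left, bolt_middle below 0.004 m))); the arm keeps its last pose, push and grip.
It fails at once if a cap is lifted whose bolt has not been found loose ((value of joint cap_left above 0.2 rad and not (value of joint bolt_left above 0.005 m)) or (value of joint cap_middle above 0.2 rad and not (value of joint bolt_middle above 0.005 m)) or (value of joint cap_right above 0.2 rad and not (value of joint bolt_right above 0.005 m))).
It fails at once if a part lying about is moved by more than 30 mm (distance of any of washer, spacer, faceplate, screwdriver, profile_cylinder, latch from where it was at the start of the episode above 0.03 m).
It also fails if it takes over 48 s, if anything falls off the work surface, if the arm or the gripper's body presses on something with over 40 N, if the wrist force passes 120 N, or if a joint passes its speed limit or range.

## Working session

There is one attempt and no reset: what is moved stays moved. The work goes in short steps, Python scripts to look and compute and a tool call to move; the robot and the scene stay as the last step left them, time stands still between calls to the robot, and variables do not carry over. Pictures are saved under pics/ and viewed, about 8 in all and at most 12, crops included, and the job is handed in when it is done.

Besides the shell and the picture viewer there is one more tool, called after "Call:" as a command line: name --argument value ..., lists and objects as JSON in quotes. play_rows: Moves the arm, as the interface text tells. Scaled input: -1 to 1 covers 500 mm each way for a shift and 30 degrees each way for a turn. Its arguments: {"type":"object","properties":{"deltas":{"type":"array","items":{"type":"array"}},"claw":{"type":"number"},"squeeze":{"type":"number"}},"required":["deltas"]}

```bash
mkdir -p pics; cat > h.py <<'E'
import numpy as np, cv2
from plant import read_state, get_image, calibration, sign_off
def proj(n,P):
    c=calibration(n);E=np.array(c["extrinsics"]);p=E[:3,:3]@np.array(P,float)+E[:3,3]
    return np.array([c["cx"]+c["fx"]*p[0]/-p[2], c["cy"]-c["fy"]*p[1]/-p[2]])
def ray(n,u,v):
    c=calibration(n);E=np.array(c["extrinsics"]);R=E[:3,:3]
    d=R.T@np.array([(u-c["cx"])/c["fx"],-(v-c["cy"])/c["fy"],-1]);return -R.T@E[:3,3],d
def plane(n,u,v,z):
    o,d=ray(n,u,v);return o+d*(z-o[2])/d[2]
def tri(a,b):
    A=np.zeros((3,3));y=np.zeros(3);L=[]
    for n,uv in (("top",a),("side",b)):
        o,d=ray(n,*uv);d=d/np.linalg.norm(d);M=np.eye(3)-np.outer(d,d);A+=M;y+=M@o;L.append((o,M))
    p=np.linalg.solve(A,y);return p,[np.linalg.norm(M@(p-o)) for o,M in L]
E
python3 - <<'E'
from h import *
for n in("top","side"):
    cv2.imwrite(f"pics/{n}0.png",get_image(n));c=calibration(n);print(c)
print(read_state())
E
```

```text
{'fx': 370.5168055725255, 'fy': 370.5168055725255, 'cx': 321.9775778303218, 'cy': 198.52316930876842, 'extrinsics': array([[ 2.10152920e-02, -9.98943212e-01,  4.08756363e-02,
        -6.84671556e-04],
       [ 9.91075370e-01,  2.61979926e-02,  1.30703008e-01,
        -6.00547009e-01],
       [-1.31635742e-01,  3.77640745e-02,  9.90578571e-01,
        -8.30110839e-01],
       [ 0.00000000e+00,  0.00000000e+00,  0.00000000e+00,
         1.00000000e+00]])}
{'fx': 437.3892301209705, 'fy': 437.3892301209705, 'cx': 314.9450058738339, 'cy': 196.68453951636553, 'extrinsics': array([[ 0.79952083, -0.60036813, -0.01801507, -0.44597529],
       [ 0.46039711,  0.59330489,  0.66032099, -0.32074412],
       [-0.38574725, -0.53623447,  0.75076737, -0.85001536],
       [ 0.        ,  0.        ,  0.        ,  1.        ]])}
{'time': 0.1, 'q': array([ 1.04478392e+00,  2.17669943e-01,  1.61481070e+00,  1.06529347e-05,
        1.31130955e+00, -1.12187668e-01]), 'joint_vel': array([ 0.00153031, -0.00192805, -0.00297567,  0.00122677,  0.00057925,
        0.00052041]), 'joint_torque': array([-1.97565627e-03, -3.98079336e+01, -3.04969740e+01, -2.77021245e-04,
        4.30399028e-03, -2.50352929e-05]), 'tcp_pos': array([0.25092706, 0.57162945, 0.24408493]), 'tcp_rot': array([ 2.05440330e-01,  9.78669027e-01, -1.04168641e-03, -3.49583984e-04]), 'contact_force': array([ 0.05197188, -1.14769129, -0.55857744]), 'wrist_torque': array([ 0.00873021, -0.00346045,  0.02301582]), 'gripper_width': 1.000818982345766}
```

View pics/top0.png

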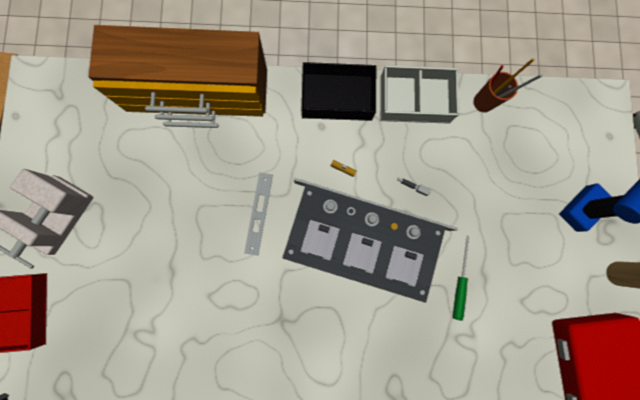

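View pics/side0.png

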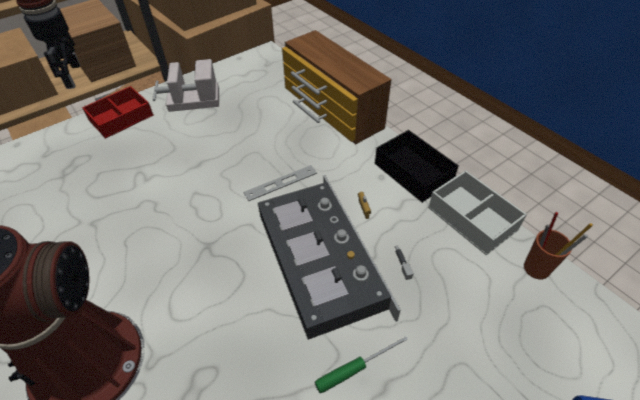

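The top view shows bolts near (330,206), (372,219) and (413,232), and the handles near (324,228), (366,241) and (409,253). In the side view the bolts are near (325,204), (342,236) and (361,272). I'll refine these with enlarged crops.

```bash
python3 - <<'E'
from h import *
a=cv2.imread("pics/top0.png")[170:305,280:460];b=cv2.imread("pics/side0.png")[175:340,255:405]
a=cv2.resize(a,None,fx=4,fy=4,interpolation=cv2.INTER_CUBIC)[:540,:720];b=cv2.resize(b,None,fx=3.6,fy=3.6,interpolation=cv2.INTER_CUBIC)
cv2.imwrite("pics/ta.png",a);cv2.imwrite("pics/sb.png",b)
# rough case pose from ray casts at text heights
T=[(330,206),(372,219),(413,232)];S=[(325,204),(342,236),(361,272)]
for t,s in zip(T,S): print(tri(t,s),plane("top",*t,.075),plane("side",*s,.075))
for u in [(324,228),(366,241),(409,253)]:print(plane("top",*u,.094))
E
```

```text
(array([ 0.58263097, -0.00532758,  0.05774753]), [np.float64(0.001668906750563684), np.float64(0.0016689067505635017)]) [ 0.57921119 -0.00346901  0.075     ] [ 0.57521541 -0.01758933  0.075     ]
(array([ 0.5550296 , -0.1021912 ,  0.05864735]), [np.float64(0.0016655596913377425), np.float64(0.001665559691337742)]) [ 0.55225896 -0.09847463  0.075     ] [ 0.54865212 -0.11183893  0.075     ]
(array([ 0.52776936, -0.19705894,  0.05841074]), [np.float64(0.001994972700462109), np.float64(0.0019949727004621057)]) [ 0.52525257 -0.19121908  0.075     ] [ 0.52216053 -0.20496993  0.075     ]
[0.52858126 0.0098758  0.094     ]
[ 0.50246846 -0.08216216  0.094     ]
[ 0.47855217 -0.17642878  0.094     ]
```

View pics/ta.png

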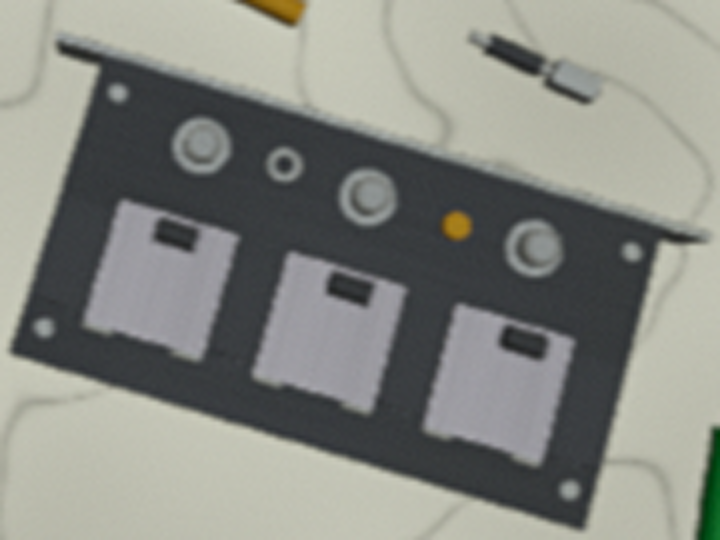

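View pics/sb.png

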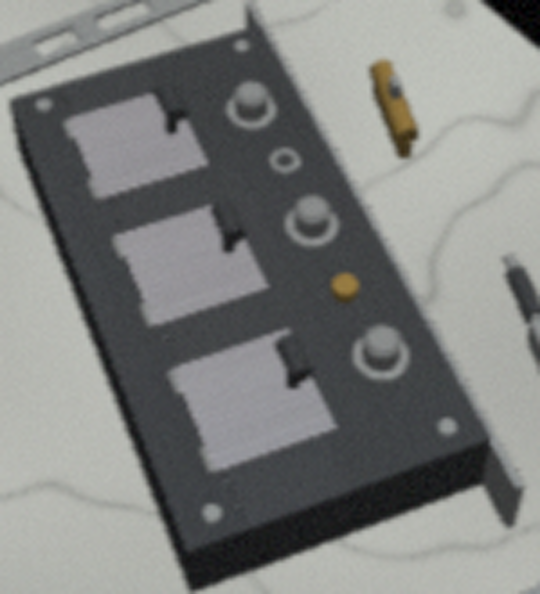

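Top crop: head top faces at (205,138), (371,190), (537,243), and bar tops at (178,231), (351,285), (525,338). Side crop: head faces at (252,93), (315,208), (382,340), and bars at (172,104), (228,215), (292,347). Next I triangulate these.

```bash
python3 - <<'E'
from h import *
np.set_printoptions(precision=4,suppress=True)
t=lambda p:((p[0]+.5)/4-.5+280,(p[1]+.5)/4-.5+170)
s=lambda p:((p[0]+.5)/3.6-.5+255,(p[1]+.5)/3.6-.5+175)
B=[]
for a,b in zip([(205,138),(371,190),(537,243),(178,231),(351,285),(525,338)],[(252,93),(315,208),(382,340),(172,104),(228,215),(292,347)]):
    p,e=tri(t(a),s(b));B.append(p);print(p,e[0],plane("top",*t(a),.075 if a[1]<230 or a==(537,243) else .094))
B=np.array(B)
d=B[0]-B[2];print("yaw",np.degrees(np.arctan2(-d[0],d[1])),np.linalg.norm(d[:2]))
d=B[3]-B[5];print("yaw",np.degrees(np.arctan2(-d[0],d[1])),np.linalg.norm(d[:2]))
# case top corners
for c in [(100,62),(12,352),(583,528),(658,240)]: print(plane("top",*t(c),.055))
# nominal fit: stations
loc=np.array([[55,100],[55,0],[55,-100],[0,100],[0,0],[0,-100]])/1000
X=B[:,:2];c0=loc.mean(0);c1=X.mean(0)
U,_,V=np.linalg.svd((loc-c0).T@(X-c1));R=V.T@U.T
o=c1-R@c0;print("fit",o,np.degrees(np.arctan2(R[1,0],R[0,0])));print((loc@R.T+o)-X);print(loc@R.T+o)
E
```

```text
[ 0.5838 -0.0055  0.0704] 0.000261039343386148 [ 0.5835 -0.0054  0.075 ]
[ 0.5576 -0.1007  0.0686] 0.0006039752852764127 [ 0.5565 -0.0993  0.075 ]
[ 0.5297 -0.1958  0.0669] 0.0003344160120708001 [ 0.5289 -0.1932  0.075 ]
[0.5306 0.0091 0.0839] 0.0001559526283718257 [0.5299 0.0096 0.094 ]
[ 0.5031 -0.0858  0.0907] 0.0002684282337852005 [ 0.5028 -0.0852  0.094 ]
[ 0.476  -0.1807  0.0931] 0.00019278104092376817 [ 0.4762 -0.1805  0.094 ]
yaw -15.890573835134267 0.19782177811450008
yaw -16.049825920994643 0.19747718649480803
[0.6285 0.0549 0.055 ]
[0.462  0.0998 0.055 ]
[ 0.3708 -0.2233  0.055 ]
[ 0.5333 -0.2697  0.055 ]
fit [ 0.5037 -0.0857] -15.918004249994294
[[ 0.0002  0.0009]
 [-0.001  -0.    ]
 [-0.0005 -0.0012]
 [ 0.0005  0.0014]
 [ 0.0006  0.0001]
 [ 0.0002 -0.0012]]
[[ 0.584  -0.0046]
 [ 0.5566 -0.1008]
 [ 0.5292 -0.197 ]
 [ 0.5311  0.0105]
 [ 0.5037 -0.0857]
 [ 0.4763 -0.1819]]
```

Call:
play_rows --deltas '[[[0, 0, 0], [0, 0, -0.13]], [[0, 0, 0], [0, 0, -0.127]], [[-0.048, -0.0463, 0], [0, 0, 0]], [[-0.048, -0.0463, 0], [0, 0, 0]], [[-0.048, -0.0463, 0], [0, 0, 0]], [[-0.048, -0.0463, 0], [0, 0, 0]], [[-0.048, -0.0463, 0], [0, 0, 0]], [[-0.048, -0.0463, 0], [0, 0, 0]], [[-0.048, -0.0463, 0], [0, 0, 0]], [[-0.048, -0.0463, 0], [0, 0, 0]]]' --claw 1 --squeeze 30

```text
time: 0.93
tcp_pos: [0.385, 0.3397, 0.2448]
tcp_rot: [0.139, 0.99, -0.0, -0.0]
contact_force: [1.7, -0.3, 0.4]
gripper_width: 0.002
```

Call:
play_rows --deltas '[[[-0.048, -0.0463, 0], [0, 0, 0]], [[-0.048, -0.0463, 0], [0, 0, 0]], [[-0.048, -0.0463, 0], [0, 0, 0]], [[-0.048, -0.0463, 0], [0, 0, 0]], [[-0.048, -0.0463, 0], [0, 0, 0]], [[-0.048, -0.0463, 0], [0, 0, 0]], [[-0.048, -0.0463, 0], [0, 0, 0]], [[-0.048, -0.0463, 0], [0, 0, 0]], [[-0.048, -0.0463, 0.05], [0, 0, 0]], [[-0.048, -0.0463, 0.05], [0, 0, 0]]]'

```text
time: 1.77
tcp_pos: [0.5539, 0.051, 0.1967]
tcp_rot: [0.139, 0.99, 0.0, 0.003]
contact_force: [0.7, 0.6, 0.5]
gripper_width: -0.001
```

Call:
play_rows --deltas '[[[-0.048, -0.0463, 0.04], [0, 0, 0]], [[-0.048, -0.0463, 0.04], [0, 0, 0]], [[0, 0, 0.02], [0, 0, 0]], [[0, 0, 0], [0, 0, 0]], [[0, 0, 0], [0, 0, 0]], [[0, 0, 0], [0, 0, 0]]]'

```text
time: 2.27
tcp_pos: [0.585, -0.0041, 0.146]
tcp_rot: [0.139, 0.99, 0.0, 0.0]
contact_force: [0.0, -0.4, -0.1]
gripper_width: 0.002
```

```bash
cat > rel.py <<'E'
import sys
from h import *
from scipy.spatial.transform import Rotation as Ro
np.set_printoptions(precision=4,suppress=True)
def show(t):
    s=read_state();R=Ro.from_quat(s["tcp_rot"]).as_matrix()
    print("t",s["time"],"pos",s["tcp_pos"],"F",s["contact_force"],"w",s["gripper_width"])
    print("toolx",R[:,0],"tooly",R[:,1],"z",R[:,2])
    if t is not None: print("to go mm",1000*R.T@(np.array(t)-s["tcp_pos"]),"units",R.T@(np.array(t)-s["tcp_pos"])/.5)
E
python3 -c "
from rel import *
show([.584,-.0046,.095])
cv2.imwrite('pics/s1.png',cv2.resize(get_image('side')[120:320,215:415],None,fx=3,fy=3))"
```

```text
t 2.2667 pos [ 0.585  -0.0041  0.146 ] F [ 0.0222 -0.3546 -0.0902] w 0.002284740785358316
toolx [-0.9615  0.2747 -0.0003] tooly [0.2747 0.9615 0.0005] z [ 0.0005  0.0004 -1.    ]
to go mm [ 0.8175 -0.7841 50.9667] units [ 0.0016 -0.0016  0.1019]
```

View pics/s1.png

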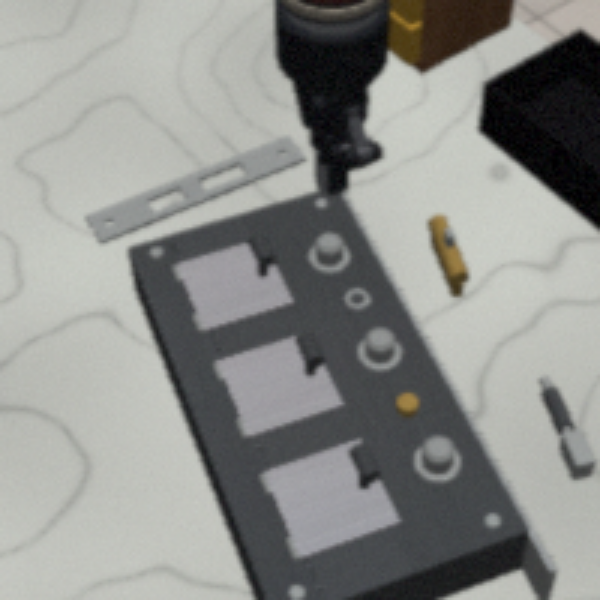

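The shut fingertips (crop 332,190) are right above the left bolt head (329,243), so I'll go down.

Call:
play_rows --deltas '[[[0.0016, -0.0016, 0.025], [0, 0, 0]], [[0, 0, 0.025], [0, 0, 0]], [[0, 0, 0.025], [0, 0, 0]], [[0, 0, 0.025], [0, 0, 0]], [[0, 0, 0], [0, 0, 0]], [[0, 0, 0], [0, 0, 0]]]'

```text
time: 2.82
tcp_pos: [0.5825, -0.0053, 0.0932]
tcp_rot: [0.139, 0.99, -0.0, -0.002]
contact_force: [0.2, 0.9, 0.2]
gripper_width: 0.0
```

Call:
play_rows --deltas '[[[0, 0, 0.004], [0, 0, 0]], [[0, 0, 0.004], [0, 0, 0]], [[0, 0, 0], [0, 0, 0]], [[0, 0, 0], [0, 0, 0]]]'

```text
time: 3.15
tcp_pos: [0.5845, -0.0057, 0.0918]
tcp_rot: [0.139, 0.99, -0.0, 0.0]
contact_force: [0.7, -0.7, -1.1]
gripper_width: 0.001
```

Call:
play_rows --deltas '[[[0, 0, 0.004], [0, 0, 0]], [[0, 0, 0], [0, 0, 0]], [[0, 0, 0], [0, 0, 0]]]'

```text
time: 3.4
tcp_pos: [0.5841, -0.0057, 0.0894]
tcp_rot: [0.139, 0.99, -0.0, 0.0]
contact_force: [-0.4, -0.1, -0.3]
gripper_width: 0.003
```

Call:
play_rows --deltas '[[[0, 0, 0.002], [0, 0, 0]], [[0, 0, 0], [0, 0, 0]], [[0, 0, 0], [0, 0, 0]]]'

```text
time: 3.65
tcp_pos: [0.5843, -0.0057, 0.0886]
tcp_rot: [0.139, 0.99, -0.0, 0.0]
contact_force: [0.6, 0.0, 0.5]
gripper_width: -0.002
```

Call:
play_rows --deltas '[[[0, 0, 0.002], [0, 0, 0]], [[0, 0, 0], [0, 0, 0]], [[0, 0, 0], [0, 0, 0]]]'

```text
time: 3.9
tcp_pos: [0.5844, -0.0057, 0.0885]
tcp_rot: [0.139, 0.99, -0.0, 0.0]
contact_force: [-2.4, 0.3, 5.9]
gripper_width: 0.001
```

Call:
play_rows --deltas '[[[0, 0, 0.002], [0, 0, 0]], [[0, 0, 0], [0, 0, 0]], [[0, 0, 0], [0, 0, 0]]]'

```text
time: 4.15
tcp_pos: [0.5844, -0.0057, 0.0885]
tcp_rot: [0.139, 0.99, -0.0, -0.0]
contact_force: [-4.3, 0.8, 11.5]
gripper_width: 0.0
```

Left bolt: 11.5 N at z 0.0885 with no sinking, so it is sound. Next is the middle bolt.

Call:
play_rows --deltas '[[[0, 0, -0.03], [0, 0, 0]], [[0, 0, -0.02], [0, 0, 0]], [[0, -0.05, 0], [0, 0, 0]], [[0, -0.05, 0], [0, 0, 0]], [[0, -0.05, 0], [0, 0, 0]], [[0.001, -0.049, 0], [0, 0, 0]], [[0, 0, 0.02], [0, 0, 0]], [[0, 0, 0.02], [0, 0, 0]], [[0, 0, 0], [0, 0, 0]], [[0, 0, 0], [0, 0, 0]]]'

```text
time: 4.98
tcp_pos: [0.5554, -0.1001, 0.09]
tcp_rot: [0.139, 0.99, 0.0, -0.001]
contact_force: [-0.5, 0.2, 0.4]
gripper_width: -0.001
```

Call:
play_rows --deltas '[[[0, 0, 0.004], [0, 0, 0]], [[0, 0, 0], [0, 0, 0]], [[0, 0, 0], [0, 0, 0]]]'

```text
time: 5.23
tcp_pos: [0.5564, -0.1005, 0.0894]
tcp_rot: [0.139, 0.99, 0.0, 0.0]
contact_force: [0.6, 0.2, -0.9]
gripper_width: 0.002
```

Call:
play_rows --deltas '[[[0, 0, 0.003], [0, 0, 0]], [[0, 0, 0], [0, 0, 0]], [[0, 0, 0], [0, 0, 0]]]'

```text
time: 5.48
tcp_pos: [0.5568, -0.1008, 0.0886]
tcp_rot: [0.139, 0.99, 0.0, 0.001]
contact_force: [-0.2, 1.5, 3.7]
gripper_width: -0.001
```

Call:
play_rows --deltas '[[[0, 0, 0.002], [0, 0, 0]], [[0, 0, 0], [0, 0, 0]], [[0, 0, 0], [0, 0, 0]]]'

```text
time: 5.73
tcp_pos: [0.5568, -0.1008, 0.0885]
tcp_rot: [0.139, 0.99, 0.0, 0.0]
contact_force: [-2.9, 2.1, 9.0]
gripper_width: 0.002
```

The middle bolt is sound too: 9 N and no sinking. Now the right bolt.

Call:
play_rows --deltas '[[[0, 0, -0.03], [0, 0, 0]], [[0, 0, -0.02], [0, 0, 0]], [[0, -0.05, 0], [0, 0, 0]], [[0, -0.05, 0], [0, 0, 0]], [[0, -0.05, 0], [0, 0, 0]], [[0, -0.05, 0], [0, 0, 0]], [[0, 0, 0.02], [0, 0, 0]], [[0, 0, 0.02], [0, 0, 0]], [[0, 0, 0], [0, 0, 0]], [[0, 0, 0], [0, 0, 0]]]'

```text
time: 6.57
tcp_pos: [0.5277, -0.1959, 0.0903]
tcp_rot: [0.139, 0.99, 0.001, -0.001]
contact_force: [-0.3, 0.3, 0.7]
gripper_width: 0.002
```

Call:
play_rows --deltas '[[[0, 0, 0.006], [0, 0, 0]], [[0, 0, 0], [0, 0, 0]], [[0, 0, 0], [0, 0, 0]]]'

```text
time: 6.82
tcp_pos: [0.5289, -0.1966, 0.0889]
tcp_rot: [0.139, 0.99, -0.0, 0.0]
contact_force: [-0.0, 0.1, 0.3]
gripper_width: -0.001
```

Call:
play_rows --deltas '[[[0, 0, 0.004], [0, 0, 0]], [[0, 0, 0], [0, 0, 0]], [[0, 0, 0], [0, 0, 0]]]'

```text
time: 7.07
tcp_pos: [0.5289, -0.1971, 0.087]
tcp_rot: [0.139, 0.99, -0.0, 0.0]
contact_force: [-1.3, 0.4, 0.6]
gripper_width: -0.003
```

Call:
play_rows --deltas '[[[0, 0, 0.004], [0, 0, 0]], [[0, 0, 0], [0, 0, 0]], [[0, 0, 0], [0, 0, 0]]]'

```text
time: 7.32
tcp_pos: [0.5288, -0.1973, 0.0849]
tcp_rot: [0.139, 0.99, -0.0, 0.0]
contact_force: [0.2, -0.3, 1.6]
gripper_width: -0.002
```

It is sinking: z went from 0.0885 to 0.0849 with little force. I'll push on toward the stop.

Call:
play_rows --deltas '[[[0, 0, 0.004], [0, 0, 0]], [[0, 0, 0.004], [0, 0, 0]], [[0, 0, 0], [0, 0, 0]], [[0, 0, 0], [0, 0, 0]]]'

```text
time: 7.65
tcp_pos: [0.5284, -0.1974, 0.0805]
tcp_rot: [0.139, 0.99, -0.0, -0.0]
contact_force: [-0.1, -0.8, 0.4]
gripper_width: 0.001
```

Call:
play_rows --deltas '[[[0, 0, 0.004], [0, 0, 0]], [[0, 0, 0.002], [0, 0, 0]], [[0, 0, 0], [0, 0, 0]], [[0, 0, 0], [0, 0, 0]]]'

```text
time: 7.98
tcp_pos: [0.5284, -0.1973, 0.0775]
tcp_rot: [0.139, 0.99, 0.0, -0.0]
contact_force: [0.5, -0.5, 0.8]
gripper_width: -0.001
```

Call:
play_rows --deltas '[[[0, 0, 0.002], [0, 0, 0]], [[0, 0, 0.002], [0, 0, 0]], [[0, 0, 0], [0, 0, 0]], [[0, 0, 0], [0, 0, 0]]]'

```text
time: 8.32
tcp_pos: [0.5285, -0.1973, 0.077]
tcp_rot: [0.139, 0.99, -0.0, -0.001]
contact_force: [-3.0, 0.5, 8.4]
gripper_width: -0.0
```

The right bolt is on its stop (8.4 N at about 11.5 mm), so it is the loose one. I'll retreat, open the gripper and move over the right handle.

Call:
play_rows --deltas '[[[0, 0, -0.05], [0, 0, 0]], [[0, 0, -0.05], [0, 0, 0]], [[0, 0, -0.05], [0, 0, 0]], [[0.055, 0.001, 0], [0, 0, 0]], [[0.054, 0.001, 0], [0, 0, 0]], [[0, 0, 0], [0, 0, 0]], [[0, 0, 0], [0, 0, 0]], [[0, 0, 0], [0, 0, 0]]]'

```text
time: 8.98
tcp_pos: [0.4768, -0.1814, 0.1508]
tcp_rot: [0.139, 0.99, -0.0, 0.0]
contact_force: [0.1, 0.2, -0.9]
gripper_width: 0.001
```

Call:
play_rows --deltas '[[[0, 0, 0], [0, 0, 0]], [[0, 0, 0], [0, 0, 0]], [[0, 0, 0], [0, 0, 0]], [[0, 0, 0], [0, 0, 0]], [[0, 0, 0], [0, 0, 0]], [[0, 0, 0], [0, 0, 0]]]' --claw -1

```text
time: 9.48
tcp_pos: [0.4767, -0.1813, 0.1507]
tcp_rot: [0.139, 0.99, 0.0, -0.0]
contact_force: [-0.3, -0.7, -0.1]
gripper_width: 0.845
```

```bash
python3 -c "
from rel import *
show([.4763,-.1815,.083])
cv2.imwrite('pics/s2.png',cv2.resize(get_image('side')[150:330,225:405],None,fx=3,fy=3))"
```

```text
t 9.4833 pos [ 0.4767 -0.1813  0.1507] F [-0.2903 -0.6785 -0.0968] w 0.8448656892841703
toolx [-0.9613  0.2756  0.0001] tooly [0.2756 0.9613 0.0001] z [-0.0001  0.0001 -1.    ]
to go mm [ 0.3003 -0.2693 67.7228] units [ 0.0006 -0.0005  0.1354]
```

View pics/s2.png

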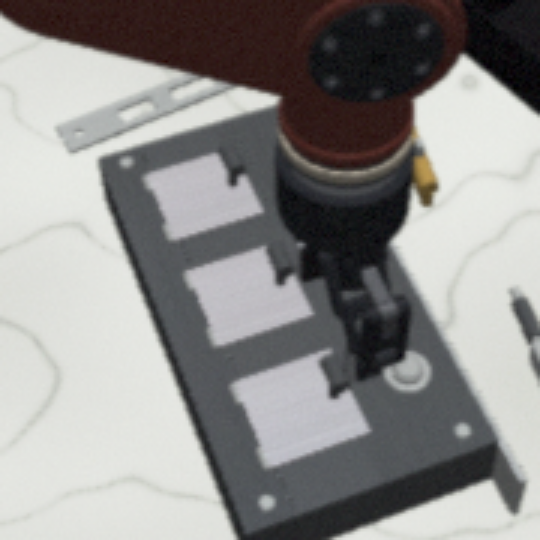

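The picture shows the right bolt head sunk into its rim (408,370), the caps shut and the gripper above the right handle (338,378). Going down to grasp.

Call:
play_rows --deltas '[[[0.0006, 0, 0.035], [0, 0, 0]], [[0, 0, 0.035], [0, 0, 0]], [[0, 0, 0.035], [0, 0, 0]], [[0, 0, 0.02], [0, 0, 0]], [[0, 0, 0.01], [0, 0, 0]], [[0, 0, 0], [0, 0, 0]], [[0, 0, 0], [0, 0, 0]]]'

```text
time: 10.12
tcp_pos: [0.4765, -0.1814, 0.0836]
tcp_rot: [0.139, 0.99, -0.0, 0.0]
contact_force: [0.3, 0.0, 0.8]
gripper_width: 1.001
```

Call:
play_rows --deltas '[[[0, 0, 0], [0, 0, 0]], [[0, 0, 0], [0, 0, 0]], [[0, 0, 0], [0, 0, 0]], [[0, 0, 0], [0, 0, 0]], [[0, 0, 0], [0, 0, 0]], [[0, 0, 0], [0, 0, 0]], [[0, 0, 0], [0, 0, 0]], [[0, 0, 0], [0, 0, 0]]]' --claw 1 --squeeze 40

```text
time: 10.78
tcp_pos: [0.4764, -0.182, 0.0839]
tcp_rot: [0.139, 0.99, -0.001, 0.0]
contact_force: [-2.8, -3.3, 4.7]
gripper_width: 0.268
```

The grip holds at about 23 mm, which matches the bar. Now I lift along the arc in 5° steps.

Call:
play_rows --deltas '[[[0.006, 0, -0.0102], [0, 0, 0]], [[0, 0, 0], [0, 0, 0]], [[0.0069, 0, -0.0097], [0, 0, 0]], [[0, 0, 0], [0, 0, 0]], [[0.0077, 0, -0.009], [0, 0, 0]], [[0, 0, 0], [0, 0, 0]], [[0, 0, 0], [0, 0, 0]]]'

```text
time: 11.37
tcp_pos: [0.4665, -0.1792, 0.0976]
tcp_rot: [0.139, 0.99, -0.001, 0.001]
contact_force: [0.6, -5.6, -4.6]
gripper_width: 0.267
```

```bash
python3 -c "
from rel import *
show(None)
cv2.imwrite('pics/s3.png',cv2.resize(get_image('side')[150:330,225:405],None,fx=3,fy=3))"
```

```text
t 11.3667 pos [ 0.4665 -0.1792  0.0976] F [ 0.6468 -5.6011 -4.561 ] w 0.2673482534980666
toolx [-0.9613  0.2755 -0.0025] tooly [ 0.2755  0.9613 -0.0017] z [ 0.0019 -0.0023 -1.    ]
```

View pics/s3.png

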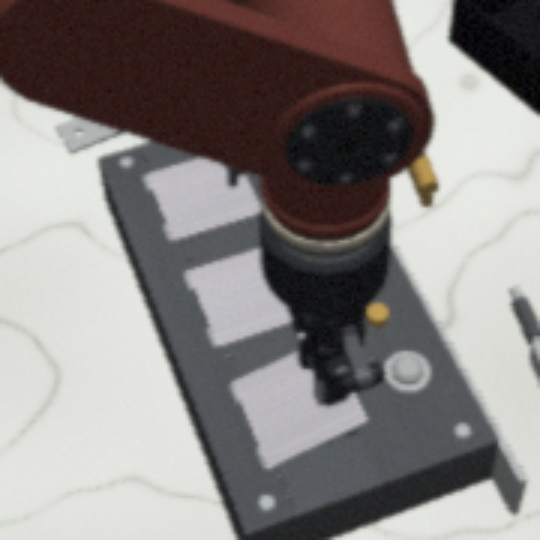

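The cap's far corner has risen (crop 365,420, before 370,432) and the grip holds. I'll continue, relieving the sideways force by 1 mm.

Call:
play_rows --deltas '[[[0.0085, -0.002, -0.0083], [0, 0, 0]], [[0, 0, 0], [0, 0, 0]], [[0.0092, 0, -0.0075], [0, 0, 0]], [[0, 0, 0], [0, 0, 0]], [[0.0098, 0, -0.0067], [0, 0, 0]], [[0, 0, 0], [0, 0, 0]], [[0, 0, 0], [0, 0, 0]]]'

```text
time: 12.0
tcp_pos: [0.4528, -0.1754, 0.1092]
tcp_rot: [0.139, 0.99, -0.0, 0.0]
contact_force: [2.1, -2.3, -3.4]
gripper_width: 0.27
```

Call:
play_rows --deltas '[[[0.0103, 0, -0.0058], [0, 0, 0]], [[0, 0, 0], [0, 0, 0]], [[0.0108, 0, -0.0049], [0, 0, 0]], [[0, 0, 0], [0, 0, 0]], [[0.0112, 0, -0.0039], [0, 0, 0]], [[0, 0, 0], [0, 0, 0]], [[0, 0, 0], [0, 0, 0]]]'

```text
time: 12.58
tcp_pos: [0.4375, -0.1711, 0.1168]
tcp_rot: [0.139, 0.99, -0.0, 0.0]
contact_force: [2.3, -1.7, -0.8]
gripper_width: 0.273
```

Call:
play_rows --deltas '[[[0.0115, 0, -0.003], [0, 0, 0]], [[0, 0, 0], [0, 0, 0]], [[0.0047, 0, -0.0009], [0, 0, 0]], [[0, 0, 0], [0, 0, 0]], [[0, 0, 0], [0, 0, 0]], [[0, 0, 0], [0, 0, 0]], [[0, 0, 0], [0, 0, 0]], [[0, 0, 0], [0, 0, 0]]]'

```text
time: 13.25
tcp_pos: [0.4303, -0.1691, 0.1188]
tcp_rot: [0.139, 0.99, -0.0, 0.001]
contact_force: [4.7, -2.4, 1.9]
gripper_width: 0.268
```

```bash
python3 -c "
from rel import *
show(None)
cv2.imwrite('pics/s4.png',np.hstack([cv2.resize(get_image(n)[a:a+150,b:b+150],(390,390)) for n,a,b in (('side',175,240),('top',165,310))]))
show(None)"
```

```text
t 13.25 pos [ 0.4303 -0.1691  0.1188] F [ 4.7442 -2.4088  1.9054] w 0.268152045720831
toolx [-0.9613  0.2757 -0.0016] tooly [ 0.2757  0.9613 -0.0001] z [ 0.0015 -0.0005 -1.    ]
t 13.35 pos [ 0.4303 -0.1691  0.1188] F [ 5.1573 -1.0578  1.2571] w 0.2677473444630778
toolx [-0.9613  0.2756 -0.0017] tooly [ 0.2756  0.9613 -0.0001] z [ 0.0016 -0.0005 -1.    ]
```

View pics/s4.png

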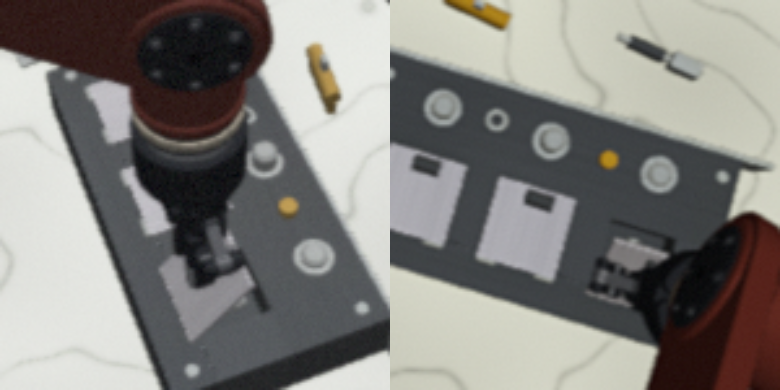

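The picture shows the right cap open with the recess exposed (side crop 260,290). The right bolt is down, the other two caps are shut, and the washer and spacer are in place. The TCP has moved 47.9 mm back and 34.9 mm up, which gives about 51°, and it is steady. I'm handing in.

```bash
python3 -c "
from h import *
print(sign_off())"
```

```text
the job is handed in; nothing more can be done
None
```

The right bolt was the loose one. I opened its cap to about 51° and handed the job in at 13.35 s, with the arm still gripping the handle. `sign_off` gives no verdict, so whether it passed is not confirmed.

- **Taps, left to right:** the left bolt did not sink at 11.5 N and the middle bolt did not sink at 9 N. The right bolt sank about 11.5 mm to its stop, where it read 8.4 N. The force readings taken while it sank were low (under 2 N), so the firm contact there was at the stop. The two sound taps were harder than the 5 to 6 N suggested.
- **Cap:** I pinched the right T-handle and swung it along its arc. The tool travelled 47.9 mm back and 34.9 mm up, which matches the 51° estimate. The cap angle itself was not measured directly.
- **Last checks:** two readings 0.1 s apart gave the same position, and the grip was steady on the bar at about 23 mm (bar 24 mm). A side force of about 5 N remained on the tool. The last pictures showed the right bolt down, the other two caps shut and the washer and spacer in place. The other loose parts were not all in view in those last pictures, but the arm did not go near them.

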